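Clear a mis-fed cap and draw the feeder's gate pin

TASK

The cap feeder needs clearing: lift the one tipped brass cap off the free-spinning turntable, leaving the standing caps standing on it, and put the tipped one in the red scrap tray. Then take the brass head of the gate pin and draw the pin straight out along its leaning bore, without forcing it sideways or pulling it out altogether, until its green band is at the mouth of the bore, and finish while still holding it there. Leave everything else on the bench where it is.

Things in the scene. Friction and masses are not known exactly. Their poses are not given: they have to be found in the camera images.
- cap_tipped_mid (a point): Centre of the loose tipped brass cap lying on its side on the turntable disc, 70 g: an eight-sided prism, 30 mm across flats, 18 mm long, with a 22 mm round boss 8 mm long on one end (26 mm in all). Its axis lies along this frame's x (boss to +x; point 11 mm from the open end), z is up, y crosses two upright flats 30 mm apart. The point is 15 mm above the disc.
- cap_a_mid (a point): Half-way up the first of three like brass caps that stand upright on the disc, boss up: 30 mm across, 26 mm tall; z is up along its axis. To be left standing on the disc.
- cap_b_mid (a point): Half-way up the second standing cap, same as cap_a_mid.
- cap_c_mid (a point): Half-way up the third standing cap, same as cap_a_mid.
- turntable: Green fixed foot of the turntable, origin on its axis at bench level. On it an aluminium disc of 105 mm radius, 12 mm thick, top 36 mm above the bench, turns freely about the upright axis with almost no friction. The four caps are spaced about 90 degrees apart, some 65 mm from the axis, any of the four places being the tipped one's.
- tray: Red open scrap tray fixed to the bench, 150 mm (its x) by 130 mm (its y), 40 mm high, walls and floor 4 to 5 mm thick; origin under its centre at bench level, z up.
- bore_mouth (a point): Centre of the bore's mouth in the sloping top face (60 x 64 mm) of the fixed steel gate block, 90 mm above the bench. z points out along the bore, which leans 15 degrees from vertical to the gate's own -x (roughly to the robot); y is level. Bore straight, 17.5 mm wide, 70 mm long. A low fixed chute with waiting caps (up to 61 mm high, 150 mm out) runs off behind, on the +x side.
- pin_seat (a point): On the pin's axis at the underside of its brass head; z along the pin, outwards. At bore_mouth when home, so its height along bore_mouth's z is how far the pin is drawn. Steel shank below: 16 mm diameter, 68 mm long; its green band is 32 to 48 mm below this point, so it is at the mouth when drawn 32 to 48 mm (middle 40). The pin slides freely, weighs about 0.18 kg, drops back if let go.
- pin_head (a point): Centre of the pin's round brass head, the part to grasp: 24 mm in diameter, 54 mm long, this point 27 mm from either end; z along the pin's axis, outwards. The head rests on the block's face when the pin is home.
- bush: Loose bystander: brass ring 40 mm across, 22 mm tall; origin under it.
- block: Loose bystander: steel block 60 x 35 x 30 mm; origin under it.
- oil: Loose bystander: yellow-labelled can 56 mm across, 80 mm tall; origin under it.
- driver: Loose bystander: screwdriver with black handle lying on the bench.
- pot: Loose bystander: steel cup 70 mm across, 70 mm tall; origin under it.
- gate: Fixed feeder gate: green base 120 x 90 mm with the leaning steel block; origin on the bench straight below bore_mouth, z up.
- pin: The whole gate pin; origin at pin_seat, but this frame is upright (its z is not the pin's axis) while the pin is in the bore.
Mind the look-alikes: they are no part of the job. Several things have the shape of the tray; the one meant has the colours described above.

How it is judged:
By the outcome, as a careful person would: the job done as asked, in the order asked, and still so for the second after the job is handed in, while the arm keeps its last pose, push and grip.
It also fails if it takes over 53 s, if anything falls off the work surface, if the arm or the gripper's body presses on something with over 40 N, if the wrist force passes 120 N, or if a joint passes its speed limit or range.

ROBOT

A 6-joint arm with a two-finger parallel gripper is mounted at the origin on the work surface. World frame = base frame: x ahead of the robot, y to its left, z up, the work surface at z = 0. Lengths are in m, angles in rad, forces in N, time in s.
With the tool pointing down it reaches from about 0.25 to 0.8 m from the base axis. Payload 8.5 kg.
Tool frame: the origin (TCP) lies at the very end of the fingers, on their centre line; the grasp point (between the pads) lies 19 mm behind it; z points along the fingers, y is the direction in which the jaws open and shut (so a half turn about z gives the same grasp; the last joint's range is limited). The gripper opens to 85 mm and grips with 20 to 120 N. Pads are 22 mm wide; open, the fingers measure 114 mm over their backs; the gripper's body (76 mm by 85 mm) begins 54 mm behind the grasp point. The pads swing forward as they close: fully open they stand 13 mm farther back than shut.
Start: joints at [-1.347, 0.238, -0.013, 1.319, 0, 1.571], TCP at [0.117, -0.512, 0.231] pointing down, gripper open.
Joint ranges: [-2.66, 2.66], [-1.03, 1.9], [-1.14, 1.46], [-1.82, 2.27], [-1.45, 1.34], [-3.14, 3.14]. Speed limits (rad/s): [2.22, 2.22, 2.79, 3.14, 3.14, 3.14].

INTERFACE

Orientations are given as a rotation vector (axis times angle).
In Python, from plant import * gives the robot as it stands. Calls block until the motion is done:
- move_pose(position, orientation): joint-space move of the TCP to a pose.
- move_linear(position, orientation=None, feed=0.15): straight line of the TCP; orientation=None keeps the orientation; feed is the mean speed in m/s.
- move_joints(angles): joint-space move.
- ungrasp() and close(): open the fingers fully, or close them until they stop; the grip force is fixed at half the most.
- wait(seconds).
- ik(position, orientation): joint angles nearest the present ones, or None.
- camera(name): name is "side" or "top" or "wrist"; returns the picture (480x640x3 uint8, red, green, blue); there is no depth.
- camera_params(name): a dict with "intrinsics" (3x3 intrinsics, pixels), "origin" and "rotation" of the camera in the world. Camera axes: x right, y up, looking along -z (the intrinsics and any distortion apply to the point x, -y, -z); pixel columns grow to the right and rows downward; lengths in m; the calibration is good to about 2 mm. The wrist camera is an equidistant fisheye: a pixel r from the principal point sees the ray r / f radians off the axis. A picture is of the moment at which its call begins: read the wrist's pose just before it. camera_params takes no time and is no camera call; for the wrist camera it gives the pose at the moment of the call.
A pose or a line that the arm cannot do raises MotionError and nothing moves.
- sign_off(): hands the job in, once; it reports no verdict.
Readings, each from a call of its own:
- read_time_s(): time.
- read_q(): joint angles.
- read_qd(): joint speeds.
- read_tau(): joint torques, N m.
- read_tool_pos(): TCP position.
- read_orientation(): TCP orientation.
- read_contact_force(): force on the tool from outside, world axes, zero at the start.
- read_ft_torque(): the same for the moment, N m.
- read_opening(): finger opening in m.
Only numpy, scipy, OpenCV 4.12 (cv2) and the standard library are available. Lean on these libraries where they do the work, as an engineer would, in place of code of your own. Each camera call takes 0.05 s, during which the arm holds its last target.

## Working session

There is one attempt and no reset: what is moved stays moved. The work goes in short steps, each a Python script; the robot and the scene stay as the last script left them, time stands still between calls to the robot, and variables do not carry over. Pictures are saved under pics/ and viewed, and the job is handed in when it is done.

```bash
ls; mkdir -p pics
python3 - <<'E'
from plant import *
import cv2
for n in ["side","top","wrist"]:
    p=camera_params(n); print(n,p)
    cv2.imwrite(f"pics/{n}0.png",camera(n)[:,:,::-1])
print(read_time_s(),read_opening(),read_orientation())
E
```

```text
pics
side {'intrinsics': array([[450.30832016,   0.        , 324.4620576 ],
       [  0.        , 450.30832016, 239.79149891],
       [  0.        ,   0.        ,   1.        ]]), 'origin': array([0.10623114, 0.89787342, 1.05037929]), 'rotation': array([ 0.26963033, -1.06643182, -2.46930303])}
top {'intrinsics': array([[495.43660179,   0.        , 323.77691973],
       [  0.        , 495.43660179, 247.51886433],
       [  0.        ,   0.        ,   1.        ]]), 'origin': array([ 0.34866852, -0.02342979,  1.26057122]), 'rotation': array([ 0.14210753, -0.143766  , -1.54270974])}
wrist {'intrinsics': array([[371.64829954,   0.        , 321.93399124],
       [  0.        , 371.64829954, 236.25316451],
       [  0.        ,   0.        ,   1.        ]]), 'origin': array([ 0.18236288, -0.49684187,  0.37238377]), 'rotation': array([-0.22617592,  0.18309486, -1.33949827])}
0.15 0.08518639331845973 [-3.12075990e+00 -3.50637092e-01  2.56525140e-04]
```

View pics/top0.png

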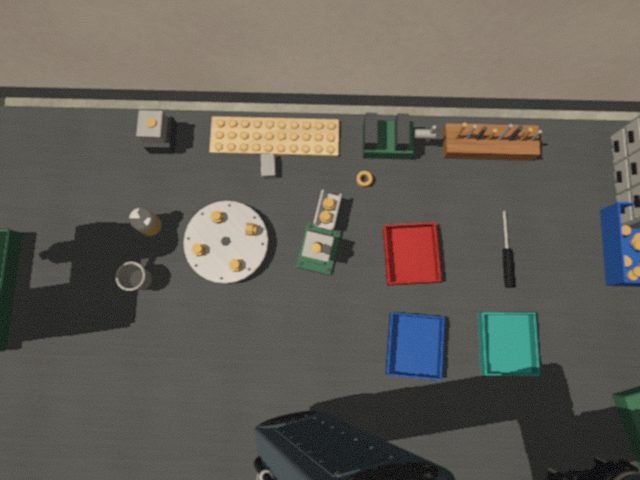

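View pics/side0.png

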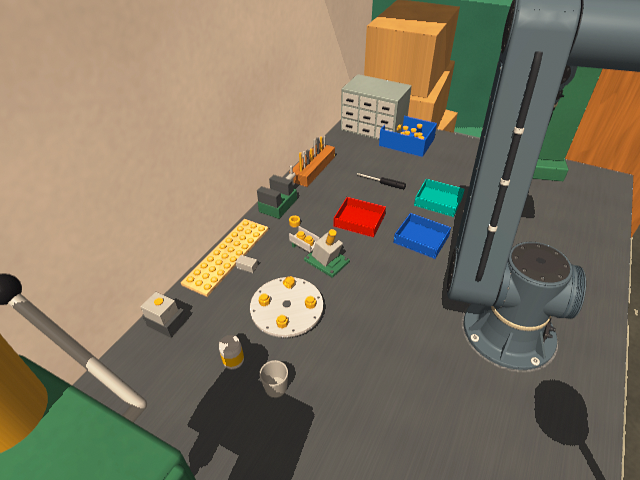

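View pics/wrist0.png

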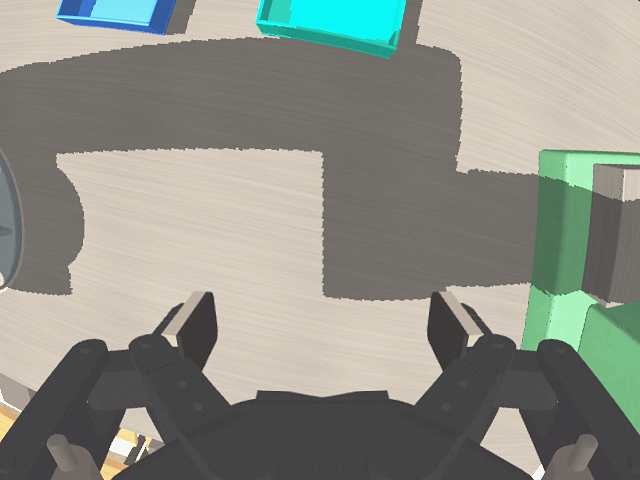

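Overview: the turntable is at top-view (226,242), with caps at (218,217), (251,229), (236,265) and (199,250). The gate is at (318,248), the red tray at (412,253), and the blue (416,345) and teal (509,343) trays are look-alikes. I'll zoom in on the turntable and gate next.

Run:
```python
import cv2,numpy as np
t=cv2.imread("pics/top0.png");s=cv2.imread("pics/side0.png")
a=cv2.resize(t[190:295,175:355],(800,467),interpolation=cv2.INTER_CUBIC)
b=cv2.resize(s[205:345,240:360],(514,600),interpolation=cv2.INTER_CUBIC)
cv2.imwrite("pics/ct.png",a);cv2.imwrite("pics/cs.png",b)
```

```text
(no output)
```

View pics/ct.png

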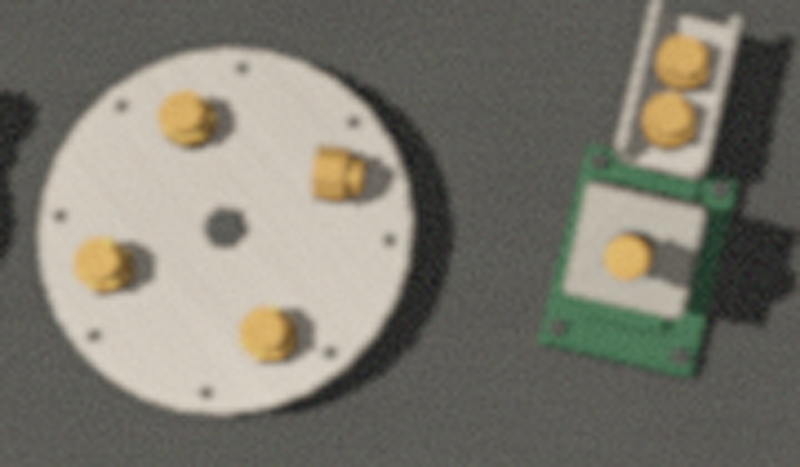

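View pics/cs.png

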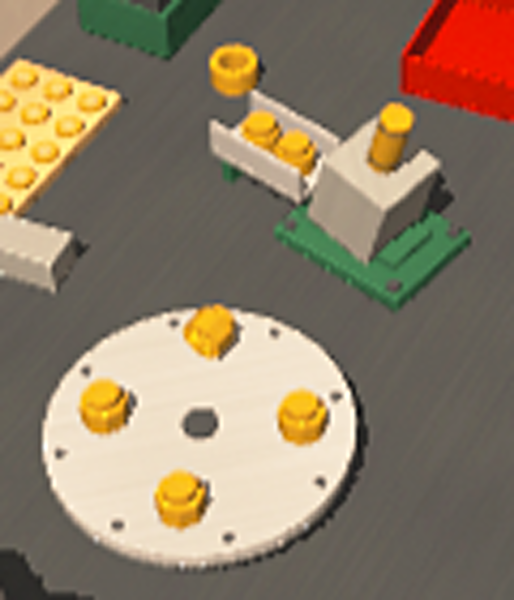

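The tipped cap can be mistaken for several things:
- the three standing caps at top-view (218,217), (199,250) and (236,265)
- the two chute caps at about (326,210)
- the pallet knobs at about (275,135)
- the bush at (365,179)

The one lying on its side, with its boss pointing image-right, is at (251,229), and the crop above confirms it. The tray is the red one at (412,253). The pin is the brass head on the gate at (317,247).

```bash
cat > h.py <<'E'
import numpy as np, cv2
from scipy.spatial.transform import Rotation as R
def ray(P,uv,fish=False):
    K=P["intrinsics"]; x=(uv[0]-K[0,2])/K[0,0]; y=(uv[1]-K[1,2])/K[1,1]
    if fish:
        r=np.hypot(x,y); s=np.sin(r)/r if r>1e-9 else 1.; d=np.array([x*s,-y*s,-np.cos(r)])
    else: d=np.array([x,-y,-1.])
    return np.array(P["origin"]), R.from_rotvec(P["rotation"]).apply(d/np.linalg.norm(d))
def onz(P,uv,z,fish=False):
    o,d=ray(P,uv,fish); return o+d*(z-o[2])/d[2]
def proj(P,X,fish=False):
    c=R.from_rotvec(P["rotation"]).inv().apply(np.array(X)-P["origin"]); K=P["intrinsics"]
    x,y,z=c[0],-c[1],-c[2]
    if fish:
        rr=np.hypot(x,y); th=np.arctan2(rr,z); return np.array([K[0,0]*th*x/rr+K[0,2],K[1,1]*th*y/rr+K[1,2]])
    return np.array([K[0,0]*x/z+K[0,2],K[1,1]*y/z+K[1,2]])
def tri(rays):
    A=np.zeros((3,3));b=np.zeros(3)
    for o,d in rays:
        M=np.eye(3)-np.outer(d,d);A+=M;b+=M@o
    return np.linalg.solve(A,b)
def orient(yaw_y,z=(0,0,-1)):
    """tool z=z, tool y (jaw) along horizontal angle yaw_y"""
    z=np.array(z,float);z/=np.linalg.norm(z)
    y=np.array([np.cos(yaw_y),np.sin(yaw_y),0]);y-=z*(y@z);y/=np.linalg.norm(y)
    return R.from_matrix(np.column_stack([np.cross(y,z),y,z])).as_rotvec()
E
python3 - <<'E'
from plant import *
from h import *
P=camera_params("top");S=camera_params("side")
for n,uv,z in [("tip",(251,229),.051),("a",(218,217),.049),("b",(199,250),.049),("c",(236,265),.049),("hub",(226,241),.036),("headtop",(317,247),.142),("tray",(412,253),.02)]:
    print(n,onz(P,uv,z).round(4))
t=cv2.imread("pics/top0.png");hsv=cv2.cvtColor(t,cv2.COLOR_BGR2HSV)
m=(((hsv[...,0]<6)|(hsv[...,0]>174))&(hsv[...,1]>150)&(hsv[...,2]>60)).astype(np.uint8)
cs=cv2.findContours(m,0,2)[0]
for c in cs:
    if cv2.contourArea(c)>300:
        r=cv2.minAreaRect(c);print(r); print(onz(P,r[0],.04))
        print([onz(P,q,.04).round(3) for q in cv2.boxPoints(r)])
E
```

```text
tip [0.6148 0.1608 0.051 ]
a [0.6441 0.2455 0.049 ]
b [0.5588 0.2874 0.049 ]
c [0.5234 0.1936 0.049 ]
hub [0.5857 0.2244 0.036 ]
headtop [ 0.5561 -0.0066  0.142 ]
tray [ 0.5689 -0.2467  0.02  ]
((411.6645202636719, 253.2501983642578), (60.52220916748047, 54.59328842163086), 85.48600769042969)
[ 0.56471092 -0.24221561  0.04      ]
[array([ 0.635, -0.168,  0.04 ]), array([ 0.649, -0.306,  0.04 ]), array([ 0.496, -0.315,  0.04 ]), array([ 0.482, -0.18 ,  0.04 ])]
```

Run:
```python
from plant import *
from h import *
print(R.from_rotvec(read_orientation()).as_matrix().round(2), R.from_rotvec(read_orientation()).inv().apply(camera_params("wrist")["origin"]-read_tool_pos()))
for y in (-.1,-.1+np.pi):
    print(y,ik([.6148,.1608,.20],orient(y)))
o=min((orient(y) for y in(-.1,-.1+np.pi)),key=lambda o:abs(ik([.6,.15,.2],o)[5]) if ik([.6,.15,.2],o) is not None else 9)
move_pose([.6,.145,.20],o)
P=camera_params("wrist");im=camera("wrist")[:,:,::-1]
cv2.imwrite("pics/w1.png",im); np.save("w1.npy",P,allow_pickle=True)
print(read_time_s(),read_q(),proj(P,[.6148,.1608,.051],True))
```

```text
[[ 0.98  0.22 -0.  ]
 [ 0.22 -0.98  0.  ]
 [-0.   -0.   -1.  ]] [ 6.75555777e-02  1.09680779e-04 -1.41678284e-01]
-0.1 [ 2.55817933e-01  4.40794749e-01  2.07721172e-01  1.33772275e+00
 -4.44089210e-16  1.92661426e+00]
3.041592653589793 [ 0.25581793  0.44079475  0.20772117  1.33772275  0.         -1.21497839]
3.0667 [ 2.36034687e-01  4.08424838e-01  1.55937950e-01  1.31825742e+00
 -1.16229900e-04 -1.23339146e+00] [306.42231398 242.04077366]
```

View pics/w1.png

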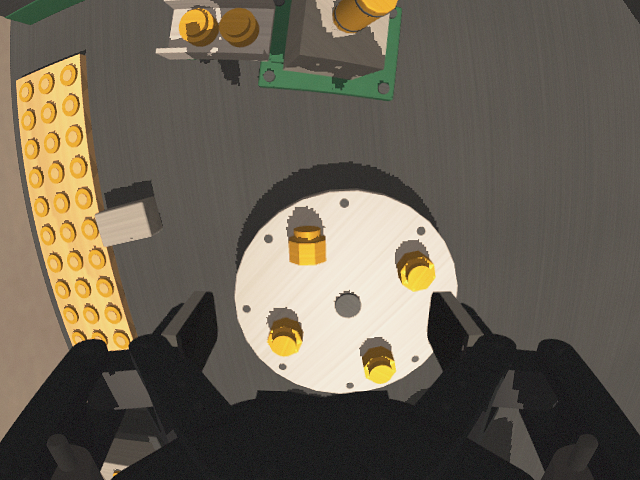

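Run:
```python
import cv2
t=cv2.imread("pics/w1.png")
a=cv2.resize(t[210:280,270:345],(640,597),interpolation=cv2.INTER_CUBIC)
b=cv2.resize(t[0:110,240:410],(790,511),interpolation=cv2.INTER_CUBIC)
cv2.imwrite("pics/w1a.png",a);cv2.imwrite("pics/w1b.png",b)
```

```text
(no output)
```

View pics/w1a.png

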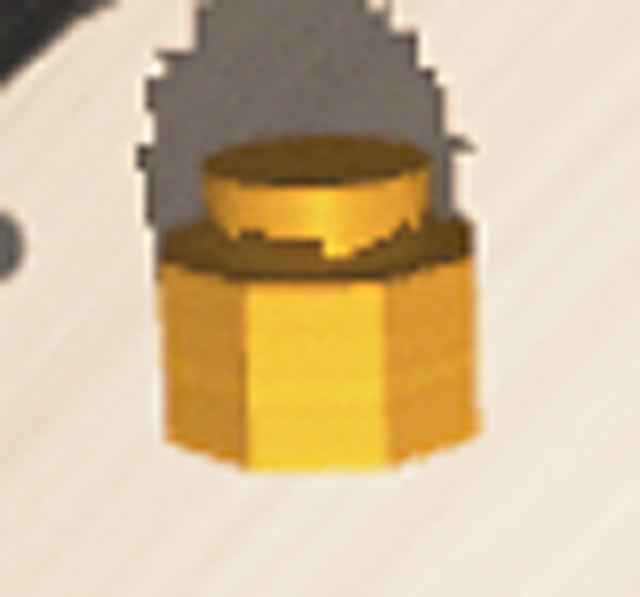

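View pics/w1b.png

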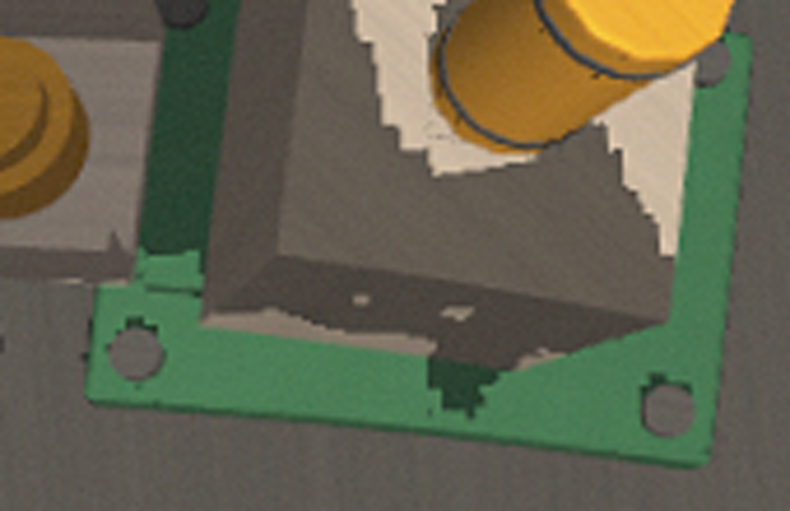

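Run:
```python
from h import *
P=np.load("w1.npy",allow_pickle=True).item()
q=[(247,280),(383,280),(390,465),(247,468)]
X=np.array([onz(P,(270+x/8.533-.45,210+y/8.53-.45),.066,True) for x,y in q])
print(X.round(4))
print("w",np.linalg.norm(X[0]-X[1]),np.linalg.norm(X[3]-X[2]),"len",np.linalg.norm(X[0]-X[3]),np.linalg.norm(X[1]-X[2]))
b=(X[0]+X[1])/2;o=(X[2]+X[3])/2;ax=(b-o)[:2];ax/=np.linalg.norm(ax)
print("axis",ax,"ang",np.arctan2(ax[1],ax[0]),"mid11",o[:2]+ax*.011,"prismmid",o[:2]+ax*.009)
print("hub",onz(P,(347.5,305),.036,True))
```

```text
[[0.6198 0.1561 0.066 ]
 [0.6076 0.1574 0.066 ]
 [0.6089 0.1752 0.066 ]
 [0.622  0.1741 0.066 ]]
w 0.012347881095522255 0.013230628153199852 len 0.01813152370252447 0.01781912907802364
axis [-0.09705637 -0.99527889] ang -1.6680057237682893 mid11 [0.61438026 0.16369859] prismmid [0.61457437 0.16568915]
hub [0.58562004 0.22844915 0.036     ]
```

Run:
```python
from plant import *
from h import *
o=orient(-.097+np.pi)
move_pose([.6145,.1647,.10],o)
move_linear([.6145,.1647,.039],feed=.12)
print(read_contact_force())
close()
print(read_opening(),read_contact_force(),read_time_s())
move_linear([.6145,.1647,.042],feed=.05)
print(read_opening(),read_contact_force())
cv2.imwrite("pics/s2.png",cv2.resize(camera("side")[205:345,240:360,::-1],(514,600)))
cv2.imwrite("pics/w2.png",camera("wrist")[:,:,::-1])
```

```text
[ 0.58488147 -0.89944383  0.13008658]
0.028317712547550826 [-0.65994403  0.47945534  5.85036315] 4.775
0.028849678211247086 [-0.51889999 -0.14088607 -0.82250703]
```

View pics/w2.png

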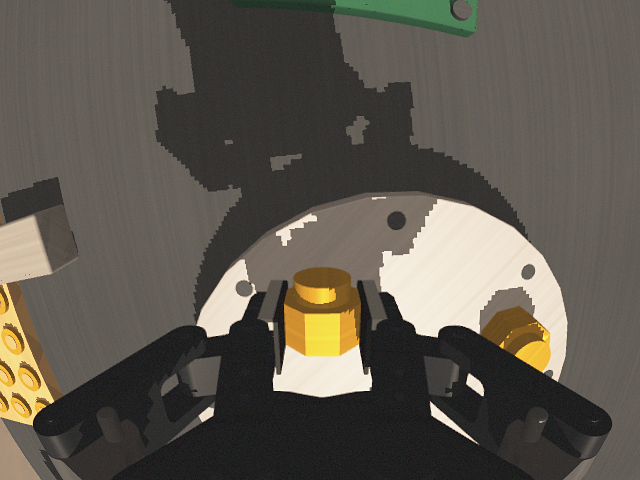

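View pics/s2.png

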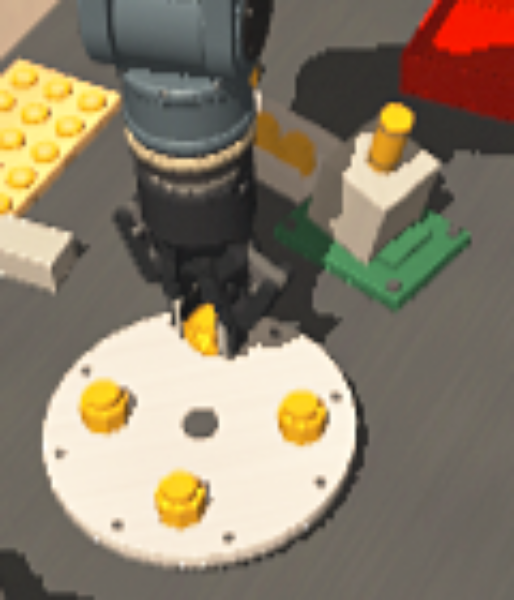

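The wrist view shows the cap between the pads at (320,315), boss outward, and the side view shows the other three standing. I'll lift and carry it to the tray.

Run:
```python
from plant import *
from h import *
move_linear([.6145,.1647,.22],feed=.2)
print(read_opening(),read_contact_force())
cv2.imwrite("pics/w3.png",camera("wrist")[:,:,::-1])
for y in (.08,.08+np.pi): print(ik([.565,-.243,.2],orient(y)))
cand=[y for y in (.08,.08+np.pi) if ik([.565,-.243,.2],orient(y)) is not None]
y=min(cand,key=lambda y:abs(ik([.565,-.243,.2],orient(y))[5]-read_q()[5]))
move_pose([.565,-.243,.2],orient(y))
print(y,read_opening(),read_time_s())
P=camera_params("wrist");im=camera("wrist")[:,:,::-1].copy();cv2.imwrite("pics/w4.png",im);np.save("w4.npy",P,allow_pickle=True)
```

```text
0.02839228837314449 [-0.30966111 -0.63545601 -0.53964522]
[-0.40617274  0.40461272  0.14978344  1.31596705  0.          1.08462358]
[-4.06172742e-01  4.04612722e-01  1.49783445e-01  1.31596705e+00
 -4.44089210e-16 -2.05696907e+00]
3.221592653589793 0.028607206043063466 7.7333
```

View pics/w3.png

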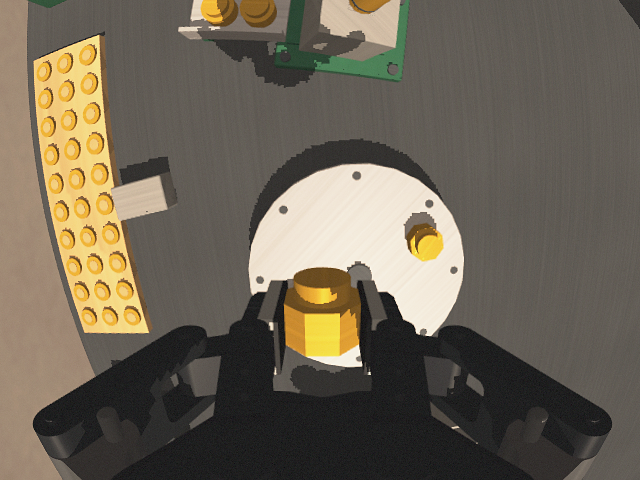

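View pics/w4.png

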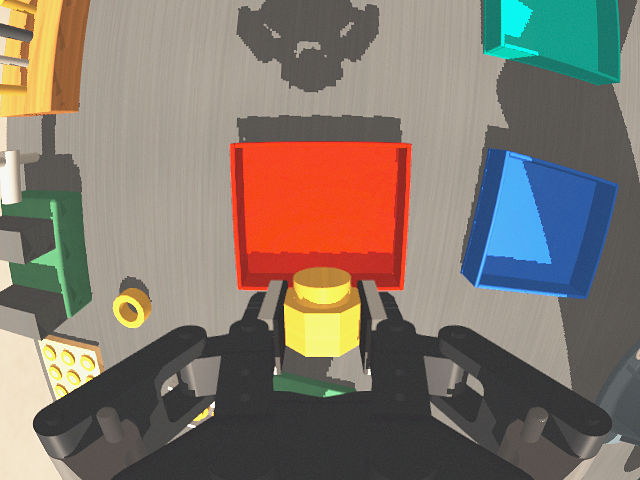

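The cap is held over the bench in front of the red tray. The tray rim corners are at (231,144), (411,143), (405,290) and (238,290).

Run:
```python
from plant import *
from h import *
P=np.load("w4.npy",allow_pickle=True).item()
X=np.array([onz(P,q,.04,True) for q in [(231,144),(411,143),(405,290),(238,290)]])
c=X.mean(0);d=(X[0]+X[3]-X[1]-X[2])[:2];print(X.round(3),c,np.arctan2(d[1],d[0]))
yaw=np.arctan2(d[1],d[0])+np.pi; print(np.linalg.norm(X[0]-X[1]),np.linalg.norm(X[0]-X[3]))
move_pose([c[0],c[1],.12],orient(yaw))
move_linear([c[0],c[1],.022],feed=.2)
print(read_contact_force())
ungrasp()
print(read_opening(),read_contact_force(),read_time_s())
move_linear([c[0],c[1],.12],feed=.25)
# next: view of gate from the robot side, tool vertical
move_pose([.50,-.05,.24],orient(np.pi))
P=camera_params("wrist");im=camera("wrist")[:,:,::-1].copy();cv2.imwrite("pics/w5.png",im);np.save("w5.npy",P,allow_pickle=True)
im=camera("top")[:,:,::-1].copy();cv2.imwrite("pics/t5.png",cv2.resize(im[190:295,175:450],(800,305)))
im=camera("side")[:,:,::-1].copy();cv2.imwrite("pics/s5.png",im)
print(read_time_s(),read_q())
```

```text
[[ 0.645 -0.298  0.04 ]
 [ 0.498 -0.311  0.04 ]
 [ 0.486 -0.182  0.04 ]
 [ 0.636 -0.17   0.04 ]] [ 0.56614818 -0.24036537  0.04      ] 0.08202434757079818
0.14737974278435026 0.12860277993292749
[ 0.25377301 -0.53389996  0.2022752 ]
0.08547814467443357 [0.49713338 0.44360805 0.06005196] 9.4333
11.0583 [-1.01416596e-01  1.98894760e-01 -4.60605003e-02  1.32771116e+00
 -1.92811289e-04 -1.67091185e+00]
```

View pics/w5.png

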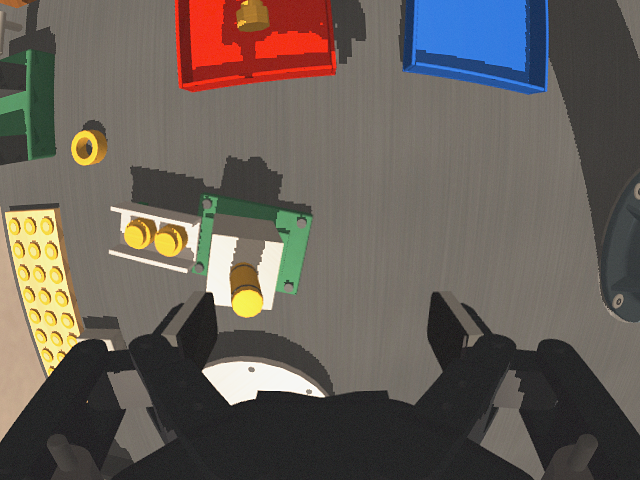

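View pics/s5.png

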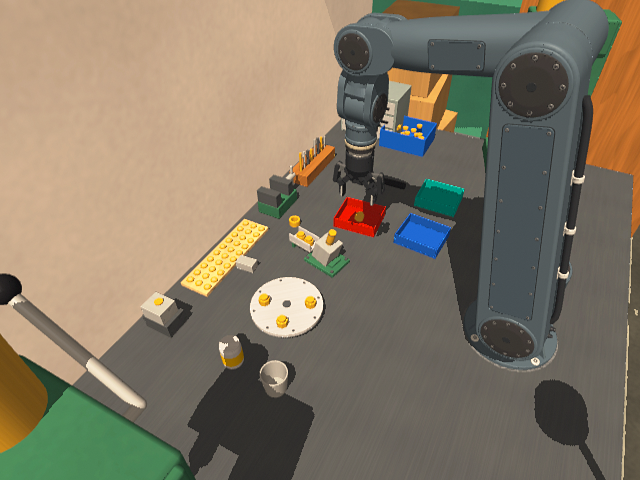

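The side view shows the cap in the red tray (wrist view (252,14)) and three caps standing on the disc. The pin comes next.

Run:
```python
import cv2
t=cv2.imread("pics/w5.png")
cv2.imwrite("pics/w5a.png",cv2.resize(t[185:325,185:325],(600,600),interpolation=cv2.INTER_CUBIC))
```

```text
(no output)
```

View pics/w5a.png

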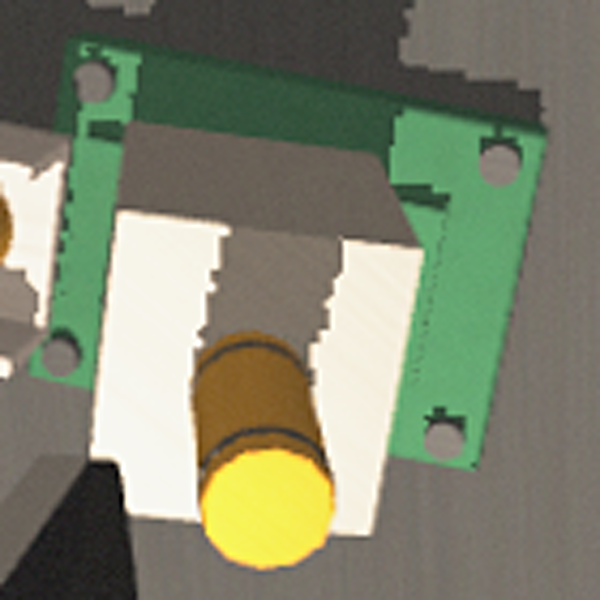

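View pics/t5.png

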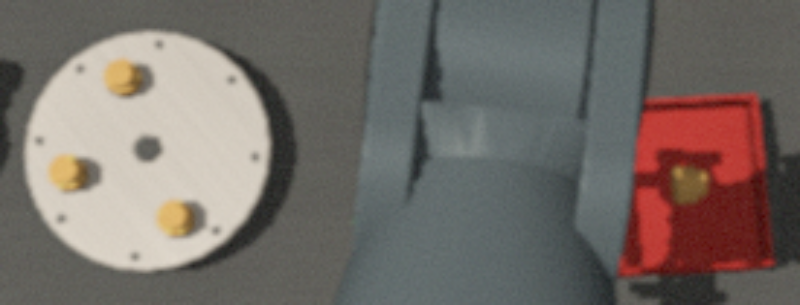

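Run:
```python
from h import *
P5=np.load("w5.npy",allow_pickle=True).item()
P1=np.load("w1.npy",allow_pickle=True).item()
from plant import *
T=camera_params("top");S=camera_params("side")
c5=lambda x,y:(185+x/4.286-.4,185+y/4.286-.4)
X=np.array([onz(P5,c5(*q),.012,True) for q in [(95,80),(500,162),(445,438),(62,353)]])
print(X.round(4)); 
# gate +x points image-left: corners 0,3 are +x side
d=(X[0]+X[3]-X[1]-X[2])[:2]; e=(X[3]+X[2]-X[0]-X[1])[:2]
yaw=np.arctan2(d[1],d[0]); print("yaw",yaw,np.arctan2(e[1],e[0])-np.pi/2,np.linalg.norm(d)/2,np.linalg.norm(e)/2,X.mean(0))
def frame(yaw):
    x=np.array([np.cos(yaw),np.sin(yaw),0]);y=np.array([-x[1],x[0],0]);a=-np.sin(np.radians(15))*x+np.cos(np.radians(15))*np.array([0,0,1]);return x,y,a
x,y,a=frame(yaw)
F=np.array([onz(P5,c5(267,508),.1422,True)]); print("headtop w5",F, "mouth",F-.054*a)
# detect head top in top image: bright blob
im=cv2.imread("pics/top0.png");hsv=cv2.cvtColor(im,cv2.COLOR_BGR2HSV)
m=((hsv[...,0]>10)&(hsv[...,0]<30)&(hsv[...,1]>100)).astype(np.uint8)
m[:235]=0;m[262:]=0;m[:,:300]=0;m[:,340:]=0
cs=cv2.findContours(m,0,2)[0];c=max(cs,key=cv2.contourArea);print(cv2.minEnclosingCircle(c),cv2.boundingRect(c))
im=cv2.imread("pics/side0.png")
cv2.imwrite("pics/sp.png",cv2.resize(im[215:285,295:365],(600,600),interpolation=cv2.INTER_CUBIC))
im=cv2.imread("pics/top0.png")
cv2.imwrite("pics/tp.png",cv2.resize(im[215:285,285:355],(600,600),interpolation=cv2.INTER_CUBIC))
sx=np.cross(y,a)
m=F[0]-.054*a
for p in [m+.03*i*sx+.032*j*y for i,j in((1,1),(1,-1),(-1,-1),(-1,1))]: print("face corner crop",(proj(P5,p,True)-185+.4)*4.286, (proj(T,p)-[285,215])*8.57)
```

```text
[[ 0.6197 -0.0518  0.012 ]
 [ 0.5212 -0.0307  0.012 ]
 [ 0.5363  0.0405  0.012 ]
 [ 0.6348  0.0187  0.012 ]]
yaw -0.21426270765860383 -0.21037308959067924 0.10084474027207137 0.07243436983287557 [ 0.5780118  -0.00580231  0.012     ]
headtop w5 [[ 0.55421954 -0.00221582  0.1422    ]] mouth [[ 0.56787618 -0.00518755  0.09004001]]
((316.1499938964844, 247.0), 5.246294975280762) (311, 243, 11, 10)
face corner crop [ 82.89555634 505.12264144] [185.43797295 136.25790786]
face corner crop [117.12921944 207.32821325] [407.6069917  189.01540989]
face corner crop [422.27177828 246.85899346] [358.57544902 396.69796793]
face corner crop [368.63506684 532.87062721] [137.44043884 343.72000532]
```

View pics/sp.png

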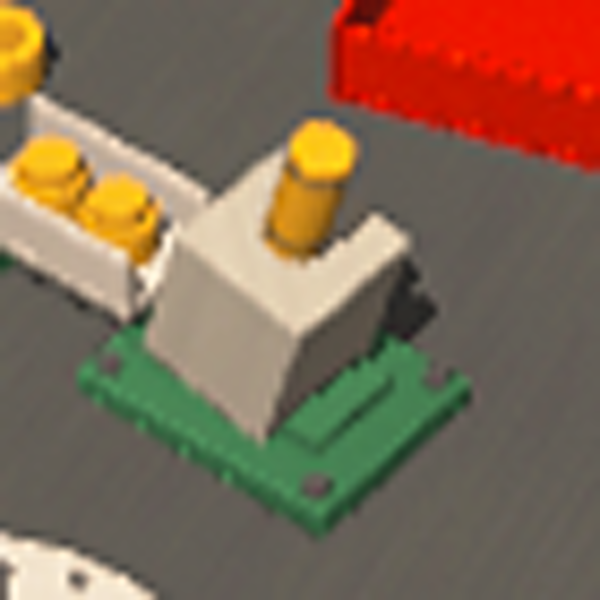

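View pics/tp.png

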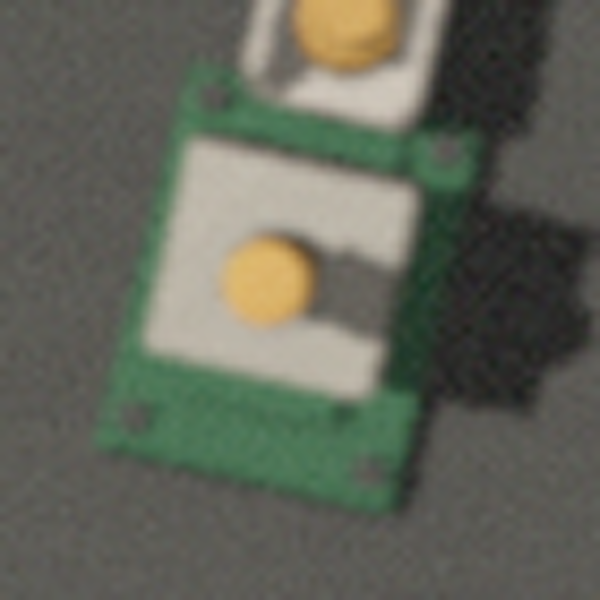

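Yaw (-0.212), the 15° lean and the face corners all agree, and the mouth is at about (0.568,-0.005,0.09). I'll move to a pre-grasp along the axis and check alignment from there.

```bash
cat >> h.py <<'E'
YAW=-.2123
GX=np.array([np.cos(YAW),np.sin(YAW),0]);GY=np.array([-GX[1],GX[0],0])
A=-np.sin(np.radians(15))*GX+np.array([0,0,np.cos(np.radians(15))])
SX=np.cross(GY,A)
M=np.array([.5679,-.0052,.09])
E
python3 - <<'E'
from plant import *
from h import *
best=None
for yw in (YAW+np.pi/2,YAW-np.pi/2):
    o=orient(yw,-A)
    for s in(.09,.012,.06): print(yw,s,ik(M+s*A,o))
    q=ik(M+.09*A,o)
    if q is not None and (best is None or abs(q-read_q()).max()<best[0]): best=(abs(q-read_q()).max(),o,yw)
o=best[1];print(best[2]);np.save("o.npy",o)
move_pose(M+.10*A,o)
print(read_time_s(),read_contact_force())
P=camera_params("wrist");im=camera("wrist")[:,:,::-1].copy();cv2.imwrite("pics/w6.png",im);np.save("w6.npy",P,allow_pickle=True)
im=camera("side")[:,:,::-1];cv2.imwrite("pics/s6.png",cv2.resize(im[130:300,240:410],(600,600)))
print(proj(P,M+.054*A,True),proj(P,M,True))
E
```

```text
1.3584963267948966 0.09 [ 0.03515011  0.11861205 -0.34788015  0.85013513 -0.06343574  0.23934205]
1.3584963267948966 0.012 [ 0.0250048   0.21683181 -0.4391517   0.66003271 -0.06088177  0.22950447]
1.3584963267948966 0.06 [ 0.03114907  0.15364395 -0.38599258  0.77674678 -0.06242924  0.235462  ]
-1.7830963267948965 0.09 [ 0.03515011  0.11861205 -0.34788015  0.85013513 -0.06343574 -2.9022506 ]
-1.7830963267948965 0.012 [ 0.0250048   0.21683181 -0.4391517   0.66003271 -0.06088177 -2.91208818]
-1.7830963267948965 0.06 [ 0.03114907  0.15364395 -0.38599258  0.77674678 -0.06242924 -2.90613065]
-1.7830963267948965
12.1917 [ 0.43789863 -0.76721608 -0.06788117]
[321.45487218 264.44655943] [321.53102523 237.28786465]
```

View pics/w6.png

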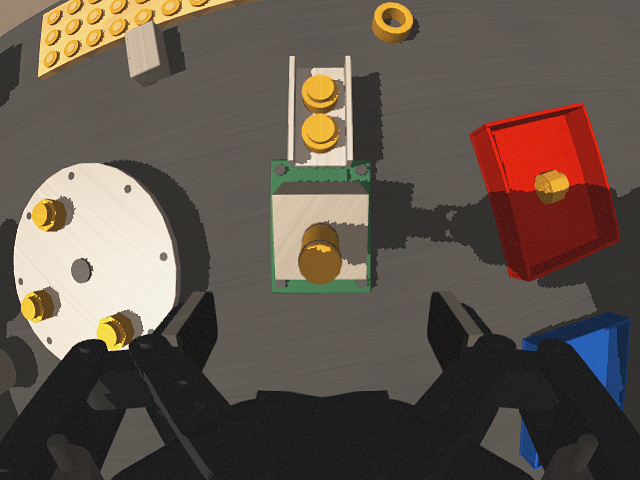

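View pics/s6.png

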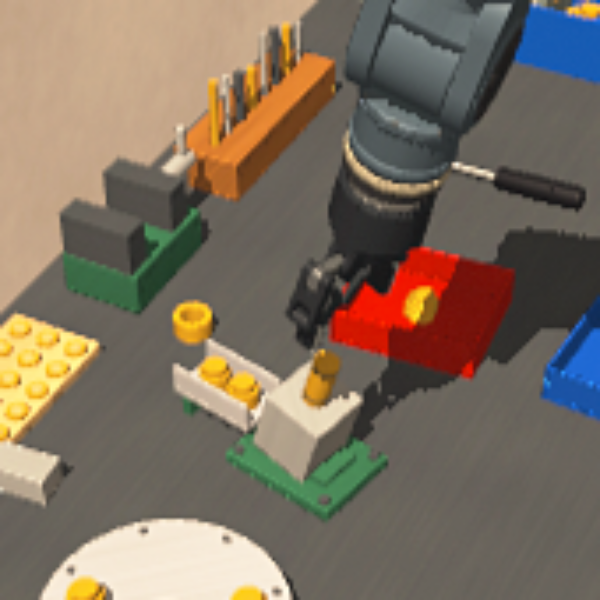

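Run:
```python
from h import *
P=np.load("w6.npy",allow_pickle=True).item()
im=cv2.imread("pics/w6.png");hsv=cv2.cvtColor(im,cv2.COLOR_BGR2HSV)
m=((hsv[...,0]>8)&(hsv[...,0]<32)&(hsv[...,1]>110)).astype(np.uint8)
m[:215]=0;m[292:]=0;m[:,:280]=0;m[:,365:]=0
c=max(cv2.findContours(m,0,2)[0],key=cv2.contourArea);print(cv2.boundingRect(c))
for r in range(222,288,5):
    w=np.where(m[r])[0]
    if len(w):print(r,w.min(),w.max(),(w.min()+w.max())/2)
# predicted edges
for s in (.054,.027,.005):
    print(s,[proj(P,M+s*A+k*.012*GY,True).round(1) for k in(-1,1)])
print("bottom edge of top",proj(P,M+.054*A-.012*SX,True),proj(P,M+.054*A+.012*SX,True))
```

```text
(299, 223, 43, 62)
227 308 331 319.5
232 305 335 320.0
237 303 337 320.0
242 302 338 320.0
247 301 339 320.0
252 301 339 320.0
257 300 340 320.0
262 299 341 320.0
267 299 340 319.5
272 301 339 320.0
277 305 334 319.5
282 311 329 320.0
0.054 [array([343.8, 264.3]), array([299.1, 264.5])]
0.027 [array([341.3, 249.2]), array([301.7, 249.4])]
0.005 [array([339.6, 239.3]), array([303.4, 239.4])]
bottom edge of top [321.54149907 285.05355319] [321.36594393 242.98255265]
```

Run:
```python
from plant import *
from h import *
o=np.load("o.npy")
B=M+.0008*GY; np.save("B.npy",B)
move_linear(B+.010*A,o,feed=.12)
f0=read_contact_force();print(f0)
close()
f=read_contact_force();print(read_opening(),"SX,GY,A",f@SX,f@GY,f@A,read_ft_torque(),read_time_s())
f=f-f0;print("delta",f@SX,f@GY,f@A)
im=camera("wrist")[:,:,::-1].copy();cv2.imwrite("pics/w7.png",im)
```

```text
[1.07528547 0.71229705 0.60148546]
0.02257563556429247 SX,GY,A -1.6556197354506799 0.7779793271686141 6.429978200483671 [0.17988281 0.571236   0.02304769] 13.7833
delta -2.681649686638006 -0.14489797886074537 6.0821985317367515
```

View pics/w7.png

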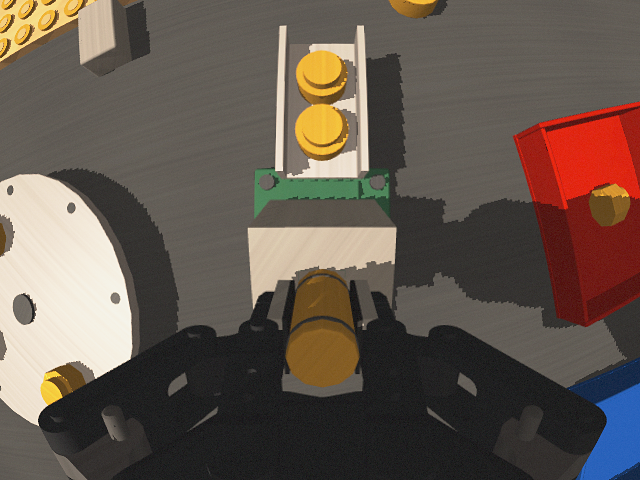

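The head is held squarely and the lateral force is small. I'll draw the pin in monitored steps.

Run:
```python
from plant import *
from h import *
B=np.load("B.npy")
for s in (.003,.008,.014,.020):
    move_linear(B+(.010+s)*A,feed=.03)
    wait(.1)
    f=read_contact_force();print(s,"SX,GY,A",(f@SX).round(2),(f@GY).round(2),(f@A).round(2),read_ft_torque().round(2),round(read_opening(),4),round(read_time_s(),2),((read_tool_pos()-B)@A-.01).round(4))
    if abs(f@SX)>6 or abs(f@GY)>6: break
cv2.imwrite("pics/w8.png",camera("wrist")[:,:,::-1])
```

```text
0.003 SX,GY,A -0.7 -0.53 -1.26 [0.05 0.32 0.04] 0.0224 14.18 0.0028
0.008 SX,GY,A -1.13 -0.66 -1.63 [ 0.08  0.27 -0.02] 0.0227 14.6 0.008
0.014 SX,GY,A -0.13 -1.3 -1.13 [ 0.09  0.29 -0.04] 0.0231 15.05 0.014
0.02 SX,GY,A 0.16 -0.17 -1.7 [0.05 0.28 0.  ] 0.0226 15.5 0.02
```

View pics/w8.png

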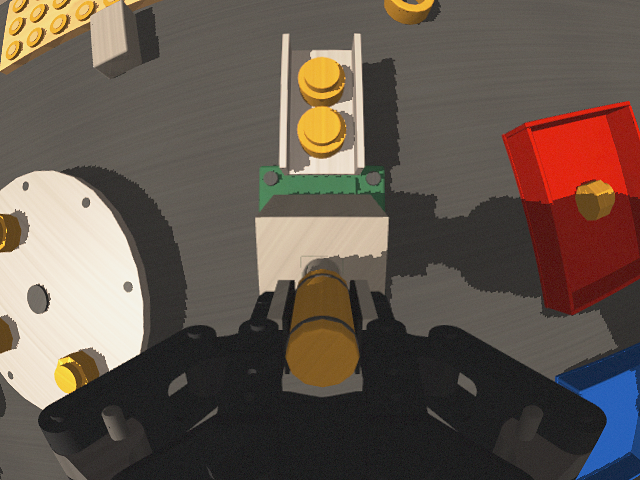

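The pin is drawing freely, with lateral force under 1.5 N, and the shank shows at (322,265). I'll continue to 40 mm.

Run:
```python
from plant import *
from h import *
B=np.load("B.npy")
for s in (.026,.032,.036,.040):
    move_linear(B+(.010+s)*A,feed=.03)
    wait(.1)
    f=read_contact_force();print(s,"SX,GY,A",(f@SX).round(2),(f@GY).round(2),(f@A).round(2),read_ft_torque().round(2),round(read_opening(),4),round(read_time_s(),2),((read_tool_pos()-B)@A-.01).round(4))
    if abs(f@SX)>6 or abs(f@GY)>6: break
w=camera("wrist")[:,:,::-1];cv2.imwrite("pics/w9.png",w)
s=camera("side")[:,:,::-1];cv2.imwrite("pics/s9.png",s)
cv2.imwrite("pics/c9.png",cv2.hconcat([cv2.resize(w[200:310,260:380],(436,400),interpolation=2),cv2.resize(s[205:285,280:360],(400,400),interpolation=2)])[:, :800])
```

```text
0.026 SX,GY,A -0.15 1.0 -0.89 [ 0.04  0.3  -0.06] 0.0228 16.0 0.026
0.032 SX,GY,A -0.12 -0.21 -1.16 [ 0.11  0.27 -0.  ] 0.0229 16.45 0.032
0.036 SX,GY,A 0.01 0.95 -2.12 [0.07 0.31 0.04] 0.0225 16.83 0.036
0.04 SX,GY,A -0.06 -0.31 -1.52 [0.07 0.29 0.03] 0.0225 17.22 0.04
```

View pics/c9.png

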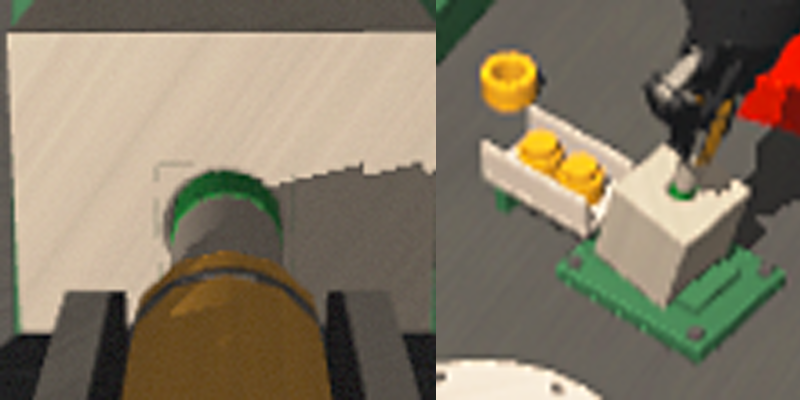

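View pics/s9.png

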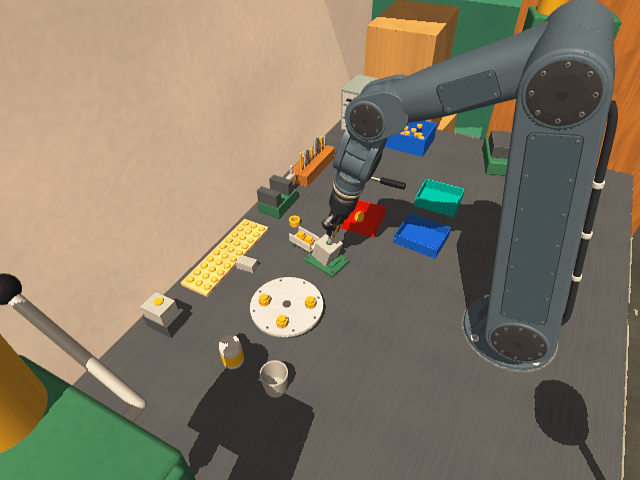

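The green band is part-way into the mouth (crop (225,190)), with its upper half visible. The three caps are standing and the tipped one is in the red tray. Handing in.

Run:
```python
from plant import *
print(sign_off(),read_time_s())
```

```text
the job is handed in; nothing more can be done
the job is handed in; nothing more can be done
```

The job is done and handed in at about 17.3 s. The tipped cap is in the red scrap tray, and the pin is drawn 40 mm and still held.

- **Cap:** I gripped the tipped cap across its upright flats and released it just above the tray floor. Pictures afterwards show it in the tray, and the three other caps still standing on the turntable.
- **Pin:** I drew it along the 15° bore in small steps. Sideways force stayed under 1.5 N during the draw, and was about 1.7 N when the grip closed. The last picture shows the green band at the mouth of the bore, with part of it still inside.
- **Disagreements:** The top and wrist cameras differed by about 2–4 mm in y. I used the wrist camera and shifted the pin grasp 0.8 mm to match a close view. The gripper opening read about 1.5 mm less than the true widths of the cap and the pin head.
- **Not checked:** I didn't measure the loose bystanders again at the end. Nothing visible in the last side picture looked moved.

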